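# Release the drawer catch of the cutlery box with a wooden dowel

### The job

The cutlery drawer on the prep cart is held shut by a spring catch. Take the slim wooden dowel out of its steel stand (not the thick pestle), push its end straight down through the small hole in the box's wooden top until the catch lets go and the drawer springs open, then put the dowel back upright in its stand and let go. Leave the pestle and the soup spoon where they are.

Things in the scene. Friction and masses are not known exactly. Their poses are not given: they have to be found in the camera images.
- box: The fixed cutlery box: steel sides, wooden top board 12 mm thick; 200 mm (its x) by 150 mm (its y), 80 mm high. Origin at the centre of its underside, x towards the drawer front, which faces away from the robot (within about 20 degrees); the drawer opens that way.
- catch_hole (a point): Centre of the round hole, 32 mm across with a 3 mm chamfer, at the upper face of the box's top board, 80 mm above the cart: 70 mm behind the board's middle (-x of the box), 30 mm from its rear edge. z up. In the hole, 5 mm below the upper face, stands the flat round top (28 mm across) of the white spring catch.
- catch (a joint): How far the catch is pushed down, m: 0 at rest, 0.014 at its stop. It holds the drawer until pushed 7 mm (its top then level with the board's underside); 10 to 14 mm is right. Spring: about 3 N at rest, 6.5 N at the stop. Its top is slippery and slides forward from under the dowel with the drawer.
- drawer (a joint): How far the drawer is open, m: 0 shut (up to 0.001 of play), 0.07 fully open. Once the catch lets go its own spring drives it fully open in about one second, and the catch stays down under the board.
- dowel_mid (a point): Centre of the slim round wooden dowel, 16 mm across, 160 mm long, 30 g, z along its length, both ends alike. It stands upright in the steel stand: the lower 77 mm inside, 83 mm sticking out above the mouth. Grip it some 40 mm above this centre (120 mm above its foot), where it is free for the fingers.
- stand_mouth (a point): Centre of the open mouth of the fixed steel stand, 85 mm above the cart: a tube with a funnel mouth 50 mm wide inside (62 outside) that narrows within 17 mm to a bore 26 mm across, whose floor is 77 mm below this point. Round foot 80 mm across. With the dowel standing in it, the dowel's centre is 3 mm above this point.
- pestle_mid (a point): Centre of the thick wooden pestle standing free on the cart, 150 mm tall, 34 to 48 mm across: too thick for the hole. A bystander: leave it standing. Stand and pestle may stand in each other's place, at least 110 mm apart.
- spoon_mid (a point): Middle of the white porcelain soup spoon lying on the cart, about 125 mm long (its x), 20 mm high. A bystander: leave it.
Things that resemble listed ones, but are neither listed nor needed, are in the scene too. Of the things like the part that bears stand_mouth, leave any that is red or turquoise; of the rest the larger one is meant.

How it is judged:
By the outcome, as a careful person would: the job done as asked, in the order asked, and still so for the second after the job is handed in, with the robot touching nothing.
It also fails if it takes over 56 s, if anything falls off the work surface, if the arm or the gripper's body presses on something with over 40 N, if the wrist force passes 120 N, or if a joint passes its speed limit or range.

### The arm

A 6-joint arm with a two-finger parallel gripper is mounted at the origin on the work surface. World frame = base frame: x ahead of the robot, y to its left, z up, the work surface at z = 0. Lengths are in m, angles in rad, forces in N, time in s.
With the tool pointing down it reaches from about 0.375 to 0.9 m from the base axis. Payload 3.1 kg.
Tool frame: the origin (TCP) lies on the centre line of the jaws, within the pads' length; the fingertips stand 8 mm ahead of it and the grasp point (between the pads) lies 11 mm behind it; z points along the fingers, y is the line along which they close (so a half turn about z gives the same grasp; the last joint's range is limited). The gripper opens to 87 mm and grips with 3 to 60 N. Pads are 19 mm wide; open, the fingers measure 117 mm over their backs; the gripper's body (75 mm by 190 mm) begins 51 mm behind the grasp point.
Start: joints at [-0.178, 0.527, 1.433, -0, 1.181, -0.178], TCP at [0.625, 0, 0.231] pointing down, gripper open.
Joint ranges: [-3.08, 3.08], [-0.75, 2.2], [0.22, 2.44], [-1.43, 4.57], [0, 2.65], [-2.85, 2.85]. Speed limits (rad/s): [2.79, 2.79, 3.14, 3.14, 3.14, 3.14].

### API

Orientations are given as a unit quaternion [x, y, z, w].
In Python, from rig import robot gives the robot as it stands. The module is installed in compiled form; this text tells all that it offers.
- The arm moves only by the tool send_rows, never from a script. Its argument "increments" is one flat list of numbers, 7 for each row, row after row: the turn, a rotation vector about the world's x, y, z in rad, then the shift along the world's x, y, z in cm, then the opening, from 0 (shut) to 1 (fully open). A call has 1 to 20 rows; each row shifts and turns the commanded pose from where the row before left it; what a row does not reach is not made up. A row lasts 1/12 s, in which the tool goes at most 41.7 mm and 7.16 degrees, less where a joint would pass 70% of its speed; a pose out of reach is approached as far as the arm can. A call is refused whole if a number of a shift passes 4.17 or a number of a turn 0.125, either way. A call with a gripper value outside its range is refused whole. The fingers move at their own pace and stop on an object; "newtons" is the grip in N (left out, the last holds). Time passes only in rows, so rows that do not move let the fingers close. It gives the time, the measured TCP pose, the force, the opening and the grip force at its end, in the units of the state.
- robot.get_obs(): the state, without advancing time (a new reading comes with each control period).
- robot.camera(name): name is "scene" or "side" or "wrist"; returns a dict with "image" (480x640x3 uint8, red, green, blue), "range_z" (480x640 float32, m along the optical axis (not along the pixel's ray), 0 where there is no reading), "fx", "fy", "cx", "cy" (pixels), "dist_coeffs" ([k1, k2, p1, p2, k3] as OpenCV has them; the pictures are not rectified), "R" (3x3) and "t" (3): a world point X has camera coordinates R X + t. Camera axes: x right, y down, z forward; pixel columns grow to the right and rows downward; lengths in m; the calibration is good to about 2 mm. A picture is of the moment at which its call begins.
- robot.hand_in(): hands the job in; it is judged then, once.
The state is a dict: "time": time; "q": joint angles; "joint_velocities": joint speeds; "joint_torque": joint torques, N m; "position": TCP position; "tool_rot": TCP orientation; "ft_force": force on the tool from outside, world axes, zero at the start; "moment": the same for the moment, N m; "grip_width": finger opening in m; "grip_force": force on a finger pad.
Only numpy, scipy, OpenCV 4.12 (cv2) and the standard library are available. Lean on these libraries where they do the work, as an engineer would, in place of code of your own. Each camera call takes 0.05 s, during which the arm holds its last target. There are 200 camera calls.

## Working session

There is one attempt and no reset: what is moved stays moved. The work goes in short steps, Python scripts to look and compute and a tool call to move; the robot and the scene stay as the last step left them, time stands still between calls to the robot, and variables do not carry over. Pictures are saved under pics/ and viewed, at most 10 in all, crops included, and the job is handed in when it is done.

Besides the shell and the picture viewer there is one more tool, called after "Call:" in YAML: its name, and indented under it one key for each argument. send_rows: Moves the arm, as the interface text tells. Its arguments: {"type":"object","properties":{"increments":{"type":"array"},"newtons":{"type":"number"}},"required":["increments"]}

```bash
mkdir -p pics
cat > h.py <<'E'
import numpy as np, cv2
from rig import robot
def cam(n,save=None):
    c=robot.camera(n)
    if save: cv2.imwrite('pics/'+save,c['image'][:,:,::-1])
    c['K']=np.array([[c['fx'],0,c['cx']],[0,c['fy'],c['cy']],[0,0,1.]]);c['R']=np.array(c['R']);c['t']=np.array(c['t'])
    return c
def ray(c,u,v):
    p=cv2.undistortPoints(np.array([[[u,v]]],float),c['K'],np.array(c['dist_coeffs'],float))[0,0]
    return -c['R'].T@c['t'], c['R'].T@np.array([p[0],p[1],1.])
def onz(c,u,v,z):
    o,d=ray(c,u,v); return o+d*(z-o[2])/d[2]
def depthpt(c,u,v):
    o,d=ray(c,u,v); return o+d*float(c['range_z'][int(round(v)),int(round(u))])
def proj(c,X):
    return cv2.projectPoints(np.array(X,float).reshape(-1,1,3),cv2.Rodrigues(c['R'])[0],c['t'],c['K'],np.array(c['dist_coeffs'],float))[0].reshape(-1,2)
E
python3 - <<'E'
from h import *
for n in ['scene','side']:
    c=cam(n,n+'0.png'); print(n,(-c['R'].T@c['t']).round(3),c['R'][2].round(2),c['fx'])
E
```

```text
scene [1.057 0.641 0.76 ] [-0.53 -0.46 -0.72] 586.0298471698953
side [0.102 0.629 0.741] [ 0.5  -0.48 -0.72] 590.8079468857703
```

View pics/scene0.png

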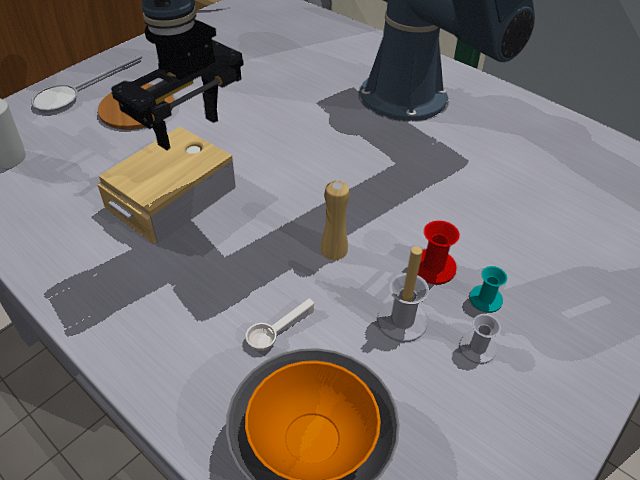

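View pics/side0.png

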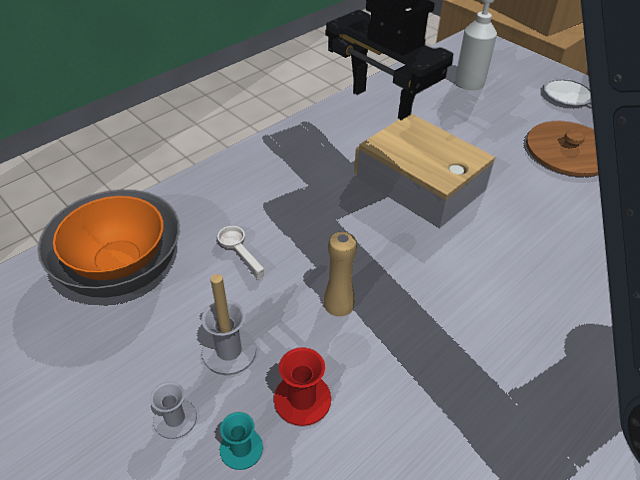

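Scene view: there are four stands, red (440,250), turquoise (490,288), small grey (482,338) and large grey (405,305). The large grey one holds the slim dowel (top 415,250) and fits the description: it is neither red nor turquoise, and it is the larger of the two greys. The pestle is at (336,220), the box hole at (194,149) and the spoon at (280,325). In the side view the dowel top is at (217,278), the mouth at (222,320) and the hole at (457,169). I'll confirm in an enlarged crop and measure.

Run:
```python
from h import *
S=cam('scene');D=cam('side')
def crop(c,u,v,w,h,k): return cv2.resize(c['image'][v:v+h,u:u+w,::-1],None,fx=k,fy=k,interpolation=cv2.INTER_CUBIC)
a=np.hstack([crop(S,365,240,80,110,5)[:300*2],crop(D,185,265,80,110,5)])
b=np.hstack([crop(S,160,125,80,10,5)]*2)
cv2.imwrite('pics/crop1.png',a)
b=np.hstack([crop(S,90,115,150,130,2.6),crop(D,350,105,150,130,2.6)]);cv2.imwrite('pics/crop2.png',b)
def wood(c,x0,y0,x1,y1):
    hsv=cv2.cvtColor(c['image'],cv2.COLOR_RGB2HSV); m=cv2.inRange(hsv,(8,70,60),(28,255,255))
    z=np.zeros_like(m); z[y0:y1,x0:x1]=m[y0:y1,x0:x1]; return z
for n,c,bx in(('S',S,(395,235,430,305)),('D',D,(200,265,235,335))):
    m=wood(c,*bx); ys,xs=np.nonzero(m); print(n,len(xs),ys.min(),ys.max())
    for y in range(ys.min(),ys.max()+1,4):
        r=xs[ys==y]; print(y,r.min() if len(r) else 0,r.max() if len(r) else 0,end=' | ')
    print()
for n,c,bx in(('S',S,(90,115,240,245)),('D',D,(350,105,505,230))):
    m=wood(c,*bx)
    cnt=max(cv2.findContours(m,cv2.RETR_EXTERNAL,cv2.CHAIN_APPROX_NONE)[0],key=cv2.contourArea)
    q=cv2.approxPolyDP(cnt,6,True)[:,0]; print(n,[(tuple(p),onz(c,*map(float,p),.08).round(4)[:2]) for p in q])
    hm=cv2.findContours(m,cv2.RETR_CCOMP,cv2.CHAIN_APPROX_NONE); 
    for k,h in enumerate(hm[0]):
        if hm[1][0][k][3]>=0 and len(h)>=15:
            e=cv2.fitEllipse(h); print('hole',e,onz(c,*e[0],.08).round(4))
```

```text
S 572 247 301
247 413 418 | 251 411 422 | 255 410 420 | 259 410 419 | 263 409 419 | 267 408 418 | 271 407 417 | 275 407 416 | 279 406 415 | 283 405 414 | 287 404 413 | 291 403 413 | 295 402 412 | 299 402 411 | 
D 642 274 332
274 215 219 | 278 211 222 | 282 212 222 | 286 213 223 | 290 213 223 | 294 214 224 | 298 215 225 | 302 215 225 | 306 216 226 | 310 216 227 | 314 217 227 | 318 218 228 | 322 219 229 | 326 219 229 | 330 220 230 | 
S [((np.int32(180), np.int32(127)), array([ 0.5099, -0.1975])), ((np.int32(167), np.int32(134)), array([ 0.5423, -0.1983])), ((np.int32(167), np.int32(150)), array([ 0.5748, -0.1565])), ((np.int32(155), np.int32(141)), array([ 0.5726, -0.1977])), ((np.int32(97), np.int32(184)), array([ 0.7234, -0.1738])), ((np.int32(105), np.int32(207)), array([ 0.7484, -0.11  ])), ((np.int32(153), np.int32(243)), array([0.744 , 0.0228])), ((np.int32(150), np.int32(218)), array([ 0.7116, -0.0281])), ((np.int32(137), np.int32(208)), array([ 0.7118, -0.0653])), ((np.int32(152), np.int32(215)), array([ 0.7048, -0.0315])), ((np.int32(231), np.int32(160)), array([ 0.5135, -0.04
[... 204 characters left out ...]
6, 35.80085754394531), 125.43180847167969) [ 0.7122 -0.107   0.08  ]
hole ((193.093017578125, 149.47764587402344), (9.09676742553711, 16.25508689880371), 84.02214813232422) [ 0.5402 -0.1197  0.08  ]
D [((np.int32(354), np.int32(172)), array([0.6477, 0.0249])), ((np.int32(359), np.int32(148)), array([ 0.6904, -0.0315])), ((np.int32(446), np.int32(199)), array([ 0.4936, -0.0396])), ((np.int32(494), np.int32(157)), array([ 0.5067, -0.1964])), ((np.int32(410), np.int32(114)), array([ 0.7004, -0.1863])), ((np.int32(360), np.int32(144)), array([ 0.6977, -0.0417]))]
hole ((456.5065612792969, 169.12753295898438), (11.240008354187012, 17.470046997070312), 105.24884796142578) [ 0.5311 -0.1168  0.08  ]
```

View pics/crop1.png

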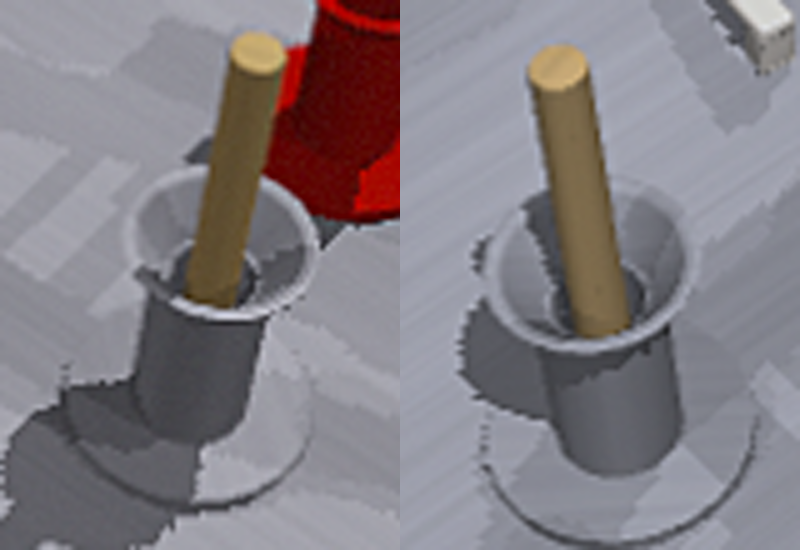

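View pics/crop2.png

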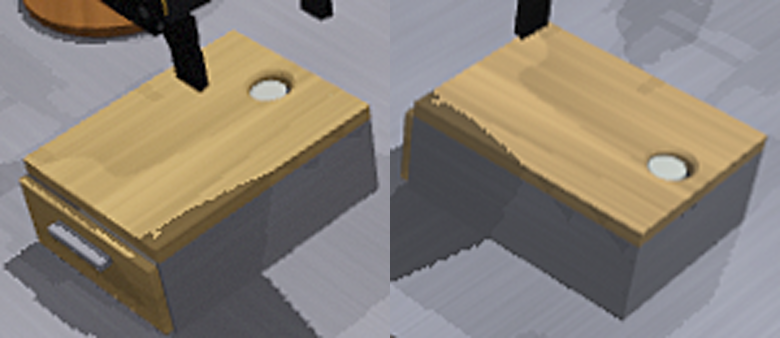

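The crops confirm the large grey stand holding the slim dowel, which leans slightly. In the box views the hole rim is at scene (194,149) and side (457,169). Next I'll triangulate.

Run:
```python
from h import *
S=cam('scene');D=cam('side')
def tri(a,b):
    A=[];B=[]
    for c,p in((S,a),(D,b)):
        o,d=ray(c,*p); d/=np.linalg.norm(d); P=np.eye(3)-np.outer(d,d); A.append(P);B.append(P@o)
    A=np.vstack(A);B=np.hstack(B); X=np.linalg.lstsq(A,B,rcond=None)[0]; return X.round(4), np.linalg.norm(A@X-B).round(4)
for n,a,b,z in(('top',(416.6,250.6),(216.6,278.4),.167),('mouth',(409.4,288.4),(223,317.6),.085),('hole',(194.2,148.8),(456.9,168.8),.08),
  ('pestletop',(337,187),(342,238),.15),('redtop',(441,233),(301,365),.085)):
    print(n,tri(a,b),onz(S,*a,z).round(4),onz(D,*b,z).round(4))
# axis: planes
N=[];b=[]
for c,p,q in((S,(416.3,251),(406.5,299)),(D,(216.6,278),(225,330))):
    o,d=ray(c,*p);_,e=ray(c,*q);n=np.cross(d,e);n/=np.linalg.norm(n);N.append(n);b.append(n@o)
d=np.cross(*N);d/=d[2]
for z in(.09,.128,.168): print(z,np.linalg.solve(np.vstack([N,[0,0,1]]),b+[z]).round(4))
print('dir',d.round(3))
```

```text
top (array([0.545 , 0.3847, 0.1654]), np.float64(0.0004)) [0.5463 0.3851 0.167 ] [0.5437 0.3857 0.167 ]
mouth (array([0.545 , 0.3854, 0.0828]), np.float64(0.0003)) [0.5466 0.386  0.085 ] [0.5434 0.3865 0.085 ]
hole (array([ 0.5343, -0.1238,  0.0756]), np.float64(0.0008)) [ 0.5374 -0.1197  0.08  ] [ 0.5312 -0.118   0.08  ]
pestletop (array([0.5007, 0.2028, 0.1475]), np.float64(0.0002)) [0.503  0.2045 0.15  ] [0.499  0.2048 0.15  ]
redtop (array([0.4153, 0.3571, 0.0842]), np.float64(0.0003)) [0.416  0.3572 0.085 ] [0.4149 0.3577 0.085 ]
0.09 [0.5464 0.3847 0.09  ]
0.128 [0.5461 0.3846 0.128 ]
0.168 [0.5457 0.3845 0.168 ]
dir [-0.01  -0.003  1.   ]
```

Call:
send_rows:
  increments: [0,0,0,-0.4,1.92,0,1,0,0,0,-0.4,1.92,0,1,0,0,0,-0.4,1.92,0,1,0,0,0,-0.4,1.92,0,1,0,0,0,-0.4,1.92,0,1,0,0,0,-0.4,1.92,0,1,0,0,0,-0.4,1.92,0,1,0,0,0,-0.4,1.92,0,1,0,0,0,-0.4,1.92,0,1,0,0,0,-0.4,1.92,0,1,0,0,0,-0.4,1.92,0,1,0,0,0,-0.4,1.92,0,1,0,0,0,-0.4,1.92,0,1,0,0,0,-0.4,1.92,0,1,0,0,0,-0.4,1.92,0,1,0,0,0,-0.4,1.92,0,1,0,0,0,-0.4,1.92,0,1,0,0,0,-0.4,1.92,0,1,0,0,0,-0.4,1.92,0,1,0,0,0,-0.4,1.92,0,1]
  newtons: 20

```text
time: 1.97
position: [0.5446, 0.3849, 0.2304]
tool_rot: [0.707, 0.707, -0.0, -0.0]
ft_force: [0.9, 0.7, 0.2]
grip_width: 0.0869
grip_force: 0.0
```

Run:
```python
from h import *
from scipy.spatial.transform import Rotation as R
W=cam('wrist','w1.png'); o=robot.get_obs()
print(o['time'],o['position'],np.round(o['q'],3)); print(R.from_quat(o['tool_rot']).as_matrix().round(3)); print((-W['R'].T@W['t']).round(3),proj(W,[[.5455,.385,.168],[.545,.386,.085]]))
```

```text
2.0167 [0.54353546 0.388832   0.23049183] [0.453 0.587 1.317 0.003 1.236 0.449]
[[-0.002  1.    -0.   ]
 [ 1.     0.002  0.004]
 [ 0.004 -0.    -1.   ]]
[0.545 0.457 0.386] [[320.09803953 260.82423808]
 [319.21955327 230.61633815]]
```

View pics/w1.png

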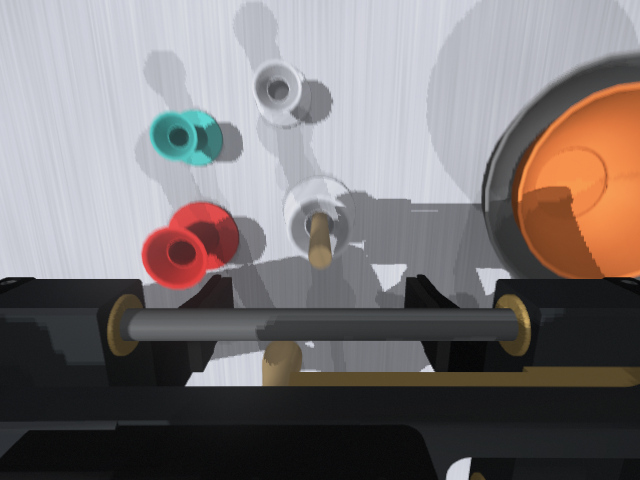

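The wrist view shows the dowel top near (320,258) inside the large grey stand, with the jaws closing along world x. The arm was still settling in that picture, so I'll settle partway down and re-measure.

Call:
send_rows:
  increments: [0,0,0,0,-0.2,0,1,0,0,0,0,0,0,1,0,0,0,0,0,0,1,0,0,0,0,0,0,1]

```text
time: 2.35
position: [0.5453, 0.3809, 0.2305]
tool_rot: [0.708, 0.707, -0.0, 0.0]
ft_force: [0.3, 0.5, 0.4]
grip_width: 0.087
grip_force: 0.0
```

Run:
```python
from h import *
W=cam('wrist'); o=robot.get_obs(); print(o['position'],W['fx'],np.linalg.norm(o['joint_velocities']))
hsv=cv2.cvtColor(W['image'],cv2.COLOR_RGB2HSV); m=cv2.inRange(hsv,(8,70,60),(28,255,255)); z=m*0; z[190:290,290:350]=m[190:290,290:350]
ys,xs=np.nonzero(z); 
for y in range(ys.min(),ys.max()+1,4): r=xs[ys==y]; print(y,r.min(),r.max(),end='|')
y=ys.max(); print(y); r=xs[(ys>y-14)]; print('top',onz(W,(r.min()+r.max())/2,y-8,.168))
print(proj(W,[[.5455,.385,.168],[.5455,.377,.168],[.545,.386,.085],[.545,.417,.085],[.545,.355,.085]]).round(1))
rz=W['range_z']; print('col',[(v,float(rz[v,300].round(3)),depthpt(W,300,v).round(3)[1:]) for v in range(170,275,6)])
```

```text
[0.54538066 0.38091076 0.23058514] 346.30405740833686 0.003975974613380596
212 316 317|216 312 319|220 311 320|224 311 323|228 311 325|232 310 326|236 311 326|240 310 328|244 310 328|248 309 329|252 308 330|256 309 329|260 311 328|264 318 318|264
top [0.54551586 0.38421678 0.168     ]
[[319.  254.9]
 [319.  266.4]
 [318.4 226.1]
 [318.3 191.1]
 [318.4 259.3]]
col [(170, 0.3779999911785126, array([0.43 , 0.001])), (176, 0.3790000081062317, array([0.423, 0.001])), (182, 0.37400001287460327, array([0.418, 0.008])), (188, 0.37599998712539673, array([0.411, 0.007])), (194, 0.3779999911785126, array([0.405, 0.007])), (200, 0.3009999990463257, array([0.409, 0.086])), (206, 0.30399999022483826, array([0.404, 0.084])), (212, 0.3109999895095825, array([0.398, 0.079])), (218, 0.3160000145435333, array([0.391, 0.075])), (224, 0.3179999887943268, array([0.386, 0.074])), (230, 0.3190000057220459, array([0.38 , 0.075])), (236, 0.31700000166893005, array([0.375, 0.078])), (242, 0.3149999976158142, array([0.37 , 0.082])), (248, 0.3109999895095825, array([0.366, 0.087])), (254, 0.40299999713897705, array([0.334, 0.   ])), (260, 0.4050000011920929, array([0.327, 0.   ])), (266, 0.4059999883174896, array([0.319, 0.001])), (272, 0.4090000092983246, array([0.312, 0.   ]))]
```

Call:
send_rows:
  increments: [0,0,0,0,0.15,-1.2,1,0,0,0,0,0.1,-1.2,1,0,0,0,0,0.1,-1.2,1,0,0,0,0,0,-1.2,1,0,0,0,0,0,-1.2,1,0,0,0,0,0,-1.2,1,0,0,0,0,0,-1.2,1,0,0,0,0,0,-1.2,1,0,0,0,0,0,-1.2,1,0,0,0,0,0,-0.5,1,0,0,0,0,0,0,1,0,0,0,0,0,0,1,0,0,0,0,0,0,0.4,0,0,0,0,0,0,0.3,0,0,0,0,0,0,0.2,0,0,0,0,0,0,0,0,0,0,0,0,0,0,0,0,0,0,0,0,0,0,0,0,0,0,0,0,0,0,0,0,0,0,0]
  newtons: 25

```text
time: 4.07
position: [0.545, 0.3855, 0.1176]
tool_rot: [0.707, 0.707, 0.0, 0.0]
ft_force: [-0.4, -0.3, -0.3]
grip_width: 0.0415
grip_force: 0.0
```

Call:
send_rows:
  increments: [0,0,0,0,0,0,0,0,0,0,0,0,0,0,0,0,0,0,0,0,0,0,0,0,0,0,0,0,0,0,0,0,0,0,0,0,0,0,0,0,0,0,0,0,0,0,0,0,0,0,0,0,0,0,0,0]

```text
time: 4.73
position: [0.545, 0.3855, 0.1175]
tool_rot: [0.707, 0.707, -0.0, -0.0]
ft_force: [1.1, -0.1, -0.4]
grip_width: 0.0154
grip_force: 25.0
```

Call:
send_rows:
  increments: [0,0,0,0,0,0.7,0,0,0,0,0,0,1.4,0,0,0,0,0,0,1.6,0,0,0,0,0,0,1.6,0,0,0,0,0,0,1.6,0,0,0,0,0,0,1.6,0,0,0,0,0,0,1.6,0,0,0,0,0,0,1.6,0,0,0,0,0,0,1.6,0,0,0,0,0,0,1.6,0,0,0,0,0,0,1.6,0,0,0,0,0,0,1.2,0,0,0,0,0,0,0.6,0,0,0,0,0,-0.5,0,0,0,0,0,0,-1.0,0,0,0,0,0,0,-1.5,0,0,0,0,0,0,-2.0,0,0,0,0,0,0,-2.0,0,0,0,0,0,0,-2.0,0,0,0,0,0,0,-2.0,0,0]

```text
time: 6.4
position: [0.544, 0.2729, 0.2992]
tool_rot: [0.707, 0.707, -0.002, -0.001]
ft_force: [0.1, -0.4, -0.9]
grip_width: 0.0153
grip_force: 25.0
```

Call:
send_rows:
  increments: [0,0,0,0,-2.0,0,0,0,0,0,-0.1,-2.0,0,0,0,0,0,-0.1,-2.0,0,0,0,0,0,-0.1,-2.0,0,0,0,0,0,-0.1,-2.0,0,0,0,0,0,-0.1,-2.0,0,0,0,0,0,-0.1,-2.0,0,0,0,0,0,-0.1,-2.0,0,0,0,0,0,-0.1,-2.0,0,0,0,0,0,-0.1,-2.0,0,0,0,0,0,-0.1,-2.0,0,0,0,0,0,-0.1,-2.0,0,0,0,0,0,0,-2.0,0,0,0,0,0,0,-2.0,0,0,0,0,0,0,-2.0,0,0,0,0,0,0,-2.0,0,0,0,0,0,0,-2.0,0,0,0,0,0,0,-2.0,0,0,0,0,0,0,-2.0,0,0,0,0,0,0,-1.0,0,0]

```text
time: 8.07
position: [0.5325, -0.1173, 0.2995]
tool_rot: [0.708, 0.706, -0.001, -0.001]
ft_force: [0.5, 0.7, -0.7]
grip_width: 0.0152
grip_force: 25.0
```

Call:
send_rows:
  increments: [0,0,0,0,0,-1.0,0,0,0,0,0,0,-1.5,0,0,0,0,0,0,-1.5,0,0,0,0,0,0,-1.5,0,0,0,0,0,0,-1.0,0,0,0,0,0,0,-0.5,0,0,0,0,0,0,0,0,0,0,0,0,0,0,0,0,0,0,0,0,0,0]

```text
time: 8.82
position: [0.5345, -0.1145, 0.2312]
tool_rot: [0.707, 0.707, 0.0, 0.001]
ft_force: [0.1, -0.0, -0.3]
grip_width: 0.0158
grip_force: 25.0
```

Run:
```python
from h import *
W=cam('wrist');S=cam('scene');D=cam('side'); print(robot.get_obs()['position'])
def crop(c,u,v): return cv2.resize(c['image'][v:v+130,u:u+90,::-1],(400,578),interpolation=cv2.INTER_CUBIC)
cv2.imwrite('pics/a.png',np.hstack([crop(S,150,55),crop(D,410,70)]));cv2.imwrite('pics/w2.png',W['image'][:,:,::-1])
for n,c in(('S',S),('D',D),('W',W)): print(n,proj(c,[[.534,-.119,.08],[.5325,-.118,.12],[.5325,-.118,.27]]).round(1).tolist())
```

```text
[ 0.53448805 -0.11460606  0.23135491]
S [[195.8, 148.2], [194.1, 130.9], [183.3, 59.3]]
D [[456.0, 167.8], [460.4, 150.4], [478.0, 72.8]]
W [[317.9, 235.1], [316.0, 246.0], [313.5, 352.9]]
```

View pics/a.png

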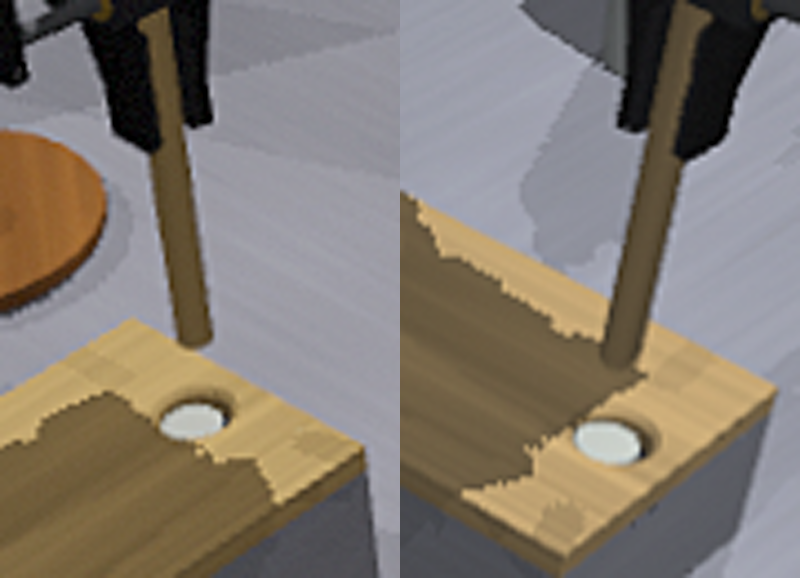

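View pics/w2.png

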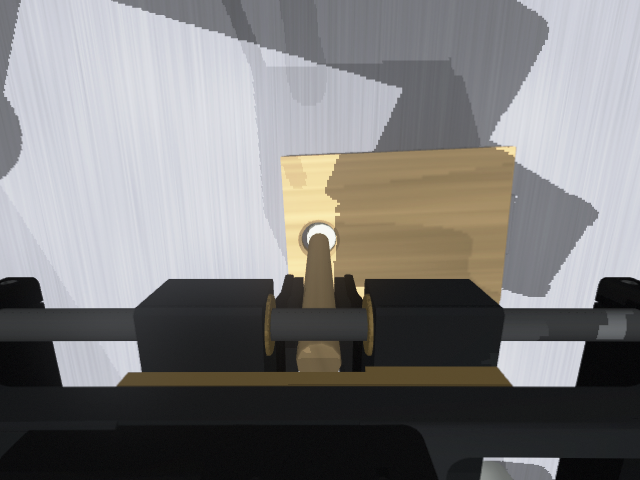

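The dowel foot is at about scene (193.9,131.0) and side (459.5,150.3). The hole rim centre is at scene (194.3,148.6), side (458.5,169) and wrist (319,239). I'll compute the offset between them.

Run:
```python
from h import *
S=cam('scene');D=cam('side');W=cam('wrist')
for c,h,f in((S,(194.3,148.6),(193.9,131.0)),(D,(458.5,169),(459.5,150.3))):
    print('hole',onz(c,*h,.08).round(4),'foot',onz(c,*f,.122).round(4))
# wrist: rim of hole
i=W['image'];cv2.imwrite('/tmp/x.png',i)
print('wrist',onz(W,319,239,.08).round(4))
hsv=cv2.cvtColor(i,cv2.COLOR_RGB2HSV); m=cv2.inRange(hsv,(8,40,60),(28,255,255))
y=slice(200,300)
z=(~m.astype(bool)).astype(np.uint8); z[:, :296]=0;z[:,345:]=0;z[:205]=0;z[260:]=0
ys,xs=np.nonzero(z); print('bbox nonwood',xs.min(),xs.max(),ys.min(),ys.max())
for r in (222,226,230,234,238,242,246,250): q=xs[ys==r]; print(r,(q.min(),q.max()) if len(q) else None,end=' ')
s=int(round(proj(W,[[.5345,-.1146,.122]])[0][0])); print('\nfoot pred if aligned',proj(W,[[.5345,-.1146,.122]]),'top',proj(W,[[.5345,-.1146,.282]]))
print([(v,depthpt(W,319,v).round(3)) for v in (236,244,252,260)])
for v in (236,240,244,250,256,262): 
    row=i[v,295:345].astype(int); print(v,[int(x) for x in row[:,2]][::2])
```

```text
hole [ 0.5368 -0.1201  0.08  ] foot [ 0.5345 -0.1157  0.122 ]
hole [ 0.529  -0.1197  0.08  ] foot [ 0.5324 -0.1146  0.122 ]
wrist [ 0.5347 -0.1228  0.08  ]
bbox nonwood 303 335 223 248
222 None 226 (np.int64(308), np.int64(329)) 230 (np.int64(305), np.int64(333)) 234 (np.int64(303), np.int64(335)) 238 (np.int64(303), np.int64(335)) 242 (np.int64(304), np.int64(335)) 246 (np.int64(306), np.int64(333)) 250 None 
foot pred if aligned [[318.85003394 242.41111408]] top [[319.47302797 363.90078142]]
[(236, array([ 0.535, -0.106,  0.135])), (244, array([ 0.535, -0.106,  0.159])), (252, array([ 0.535, -0.106,  0.177])), (260, array([ 0.534, -0.106,  0.193]))]
236 [166, 166, 117, 113, 102, 102, 223, 246, 175, 79, 79, 79, 78, 78, 75, 74, 241, 244, 244, 244, 236, 79, 84, 94, 93]
240 [159, 160, 112, 112, 100, 100, 168, 137, 76, 78, 79, 78, 78, 78, 75, 74, 70, 243, 243, 244, 213, 82, 78, 93, 92]
244 [161, 160, 129, 117, 77, 99, 99, 74, 76, 77, 78, 78, 77, 76, 74, 73, 71, 215, 243, 225, 111, 84, 85, 96, 96]
250 [167, 167, 166, 148, 121, 122, 79, 75, 76, 78, 78, 78, 77, 75, 74, 73, 70, 71, 87, 146, 148, 96, 95, 97, 97]
256 [167, 167, 167, 167, 167, 167, 95, 74, 77, 77, 77, 76, 76, 75, 73, 72, 71, 65, 160, 165, 98, 97, 97, 97, 97]
262 [178, 178, 178, 177, 177, 177, 74, 75, 76, 77, 75, 75, 75, 75, 73, 70, 70, 65, 168, 172, 102, 101, 101, 101, 100]
```

Call:
send_rows:
  increments: [0,0,0,0,-0.3,-0.4,0,0,0,0,0,-0.3,-0.8,0,0,0,0,0,0,-1.0,0,0,0,0,0,0,-0.8,0,0,0,0,0,0,-0.5,0,0,0,0,0,0,0,0,0,0,0,0,0,0,0,0,0,0,0,0,-0.4,0,0,0,0,0,0,-0.4,0,0,0,0,0,0,0,0,0,0,0,0,0,0,0]
  newtons: 40

```text
time: 10.03
position: [0.5339, -0.1203, 0.1874]
tool_rot: [0.707, 0.707, -0.0, -0.0]
ft_force: [0.7, -0.4, -0.5]
grip_width: 0.0152
grip_force: 40.0
```

Call:
send_rows:
  increments: [0,0,0,0,0,-0.3,0,0,0,0,0,0,-0.3,0,0,0,0,0,0,-0.3,0,0,0,0,0,0,0,0]

```text
time: 10.37
position: [0.5345, -0.1206, 0.1786]
tool_rot: [0.707, 0.707, 0.0, 0.001]
ft_force: [-0.7, 0.9, 4.1]
grip_width: 0.0154
grip_force: 40.0
```

Call:
send_rows:
  increments: [0,0,0,0,0,-0.3,0,0,0,0,0,0,-0.3,0,0,0,0,0,0,0,0,0,0,0,0,0,0,0]

```text
time: 10.7
position: [0.5333, -0.1202, 0.172]
tool_rot: [0.707, 0.707, -0.0, -0.001]
ft_force: [-0.0, -0.8, -0.2]
grip_width: 0.0152
grip_force: 40.0
```

Call:
send_rows:
  increments: [0,0,0,0,0,0,0,0,0,0,0,0,0,0,0,0,0,0,0,0,0,0,0,0,0,0,0,0,0,0,0,0,0,0,0,0,0,0,0,0,0,0,0,0,0,0,0,0,0,0,0,0,0,0,0,0,0,0,0,0,0,0,0]

```text
time: 11.45
position: [0.534, -0.1205, 0.1726]
tool_rot: [0.707, 0.707, 0.0, 0.0]
ft_force: [0.8, -0.7, -0.0]
grip_width: 0.015
grip_force: 40.0
```

```bash
python3 -c "
from h import *
S=cam('scene','s3.png'); print(robot.get_obs()['ft_force'])"
```

```text
[0.3320352  0.70572639 0.25989535]
```

View pics/s3.png

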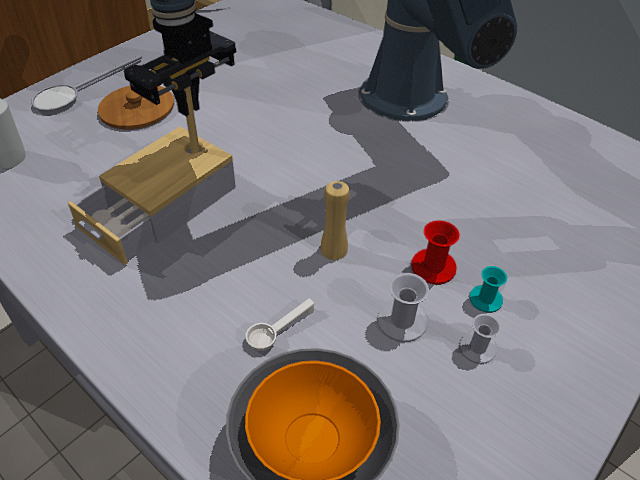

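The drawer stands open (front at 98,232), with the dowel still in the hole. Now I'll return the dowel to the empty stand (mouth at 409,290).

Call:
send_rows:
  increments: [0,0,0,0,0,0.5,0,0,0,0,0,0,1.0,0,0,0,0,0,0,1.5,0,0,0,0,0,0,1.5,0,0,0,0,0,0,1.5,0,0,0,0,0,0,1.5,0,0,0,0,0,0,1.5,0,0,0,0,0,0,1.5,0,0,0,0,0,0,1.2,0,0,0,0,0,0.5,0.7,0,0,0,0,0,1.0,0.4,0,0,0,0,0,1.5,0,0,0,0,0,0,2.0,0,0,0,0,0,0,2.0,0,0,0,0,0,0,2.0,0,0,0,0,0,0,2.0,0,0,0,0,0,0,2.0,0,0,0,0,0,0,2.0,0,0,0,0,0,0,2.0,0,0,0,0,0,0,2.0,0,0]

```text
time: 13.17
position: [0.533, 0.0715, 0.3002]
tool_rot: [0.707, 0.707, -0.0, -0.001]
ft_force: [0.1, -0.3, -0.0]
grip_width: 0.0153
grip_force: 40.0
```

Call:
send_rows:
  increments: [0,0,0,0,2.0,0,0,0,0,0,0.1,2.0,0,0,0,0,0,0.1,2.0,0,0,0,0,0,0.1,2.0,0,0,0,0,0,0.1,2.0,0,0,0,0,0,0.1,2.0,0,0,0,0,0,0.1,2.0,0,0,0,0,0,0.1,2.0,0,0,0,0,0,0.1,2.0,0,0,0,0,0,0.1,2.0,0,0,0,0,0,0.1,2.0,0,0,0,0,0,0.1,2.0,0,0,0,0,0,0,2.0,0,0,0,0,0,0,2.0,0,0,0,0,0,0,1.5,0,0,0,0,0,0,1.0,0,0,0,0,0,0,0.6,0,0,0,0,0,0,0,0,0,0,0,0,0,0,0,0,0,0,0,0,0,0,0]

```text
time: 14.83
position: [0.545, 0.3797, 0.3005]
tool_rot: [0.707, 0.707, -0.0, 0.0]
ft_force: [0.3, -0.3, 0.3]
grip_width: 0.0148
grip_force: 40.0
```

Call:
send_rows:
  increments: [0,0,0,0,0.3,-0.8,0,0,0,0,0,0.3,-1.5,0,0,0,0,0,0,-1.6,0,0,0,0,0,0,-1.6,0,0,0,0,0,0,-1.6,0,0,0,0,0,0,-1.2,0,0,0,0,0,0,-0.7,0,0,0,0,0,0,0,0,0,0,0,0,0,0,0,0,0,0,0,0,0,0]

```text
time: 15.67
position: [0.5457, 0.3868, 0.2115]
tool_rot: [0.707, 0.707, 0.001, 0.0]
ft_force: [-0.4, 0.2, 0.5]
grip_width: 0.0151
grip_force: 40.0
```

Run:
```python
from h import *
W=cam('wrist');S=cam('scene');D=cam('side'); print(robot.get_obs()['position'])
def crop(c,u,v): return cv2.resize(c['image'][v:v+130,u:u+90,::-1],(400,578),interpolation=cv2.INTER_CUBIC)
cv2.imwrite('pics/b.png',np.hstack([crop(S,370,215),crop(D,180,245)]))
```

```text
[0.54556126 0.38681946 0.21170951]
```

View pics/b.png

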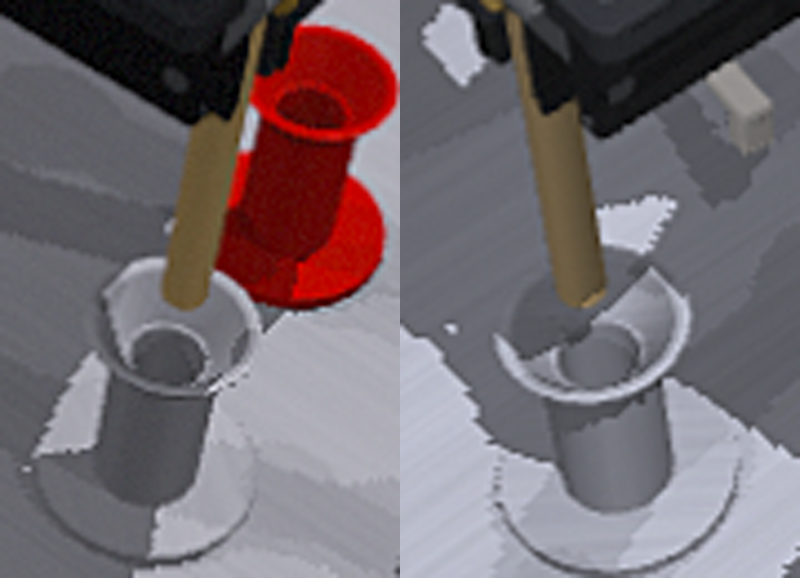

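The crop shows the dowel foot over the funnel, lined up with the bore in both views. Lowering it.

Call:
send_rows:
  increments: [0,0,0,0,-0.1,-0.5,0,0,0,0,0,0,-0.8,0,0,0,0,0,0,-0.8,0,0,0,0,0,0,-0.8,0,0,0,0,0,0,-0.6,0,0,0,0,0,0,-0.3,0,0,0,0,0,0,0,0]

```text
time: 16.4
position: [0.5443, 0.3852, 0.171]
tool_rot: [0.707, 0.707, -0.001, -0.0]
ft_force: [0.5, -0.4, -0.6]
grip_width: 0.0153
grip_force: 40.0
```

Call:
send_rows:
  increments: [0,0,0,0,0,-0.5,0,0,0,0,0,0,-0.8,0,0,0,0,0,0,-0.8,0,0,0,0,0,0,-0.8,0,0,0,0,0,0,-0.8,0,0,0,0,0,0,-0.6,0,0,0,0,0,0,-0.5,0,0,0,0,0,0,-0.4,0,0,0,0,0,0,0,0,0,0,0,0,0,0,0]

```text
time: 17.23
position: [0.545, 0.3855, 0.1204]
tool_rot: [0.707, 0.707, -0.0, -0.0]
ft_force: [0.1, 0.7, 0.1]
grip_width: 0.0154
grip_force: 40.0
```

Next, down the last 2 mm, then open.

Call:
send_rows:
  increments: [0,0,0,0,0,-0.1,0,0,0,0,0,0,-0.1,0,0,0,0,0,0,0,0,0,0,0,0,0,0,0.3,0,0,0,0,0,0,0.5,0,0,0,0,0,0,0.7,0,0,0,0,0,0,0.9,0,0,0,0,0,0,1,0,0,0,0,0,0,1,0,0,0,0,0,0,1,0,0,0,0,0,0,1,0,0,0,0,0,0,1,0,0,0,0,0,0,1,0,0,0,0,0,0,1,0,0,0,0,0,0,1,0,0,0,0,0,0,1]

```text
time: 18.57
position: [0.545, 0.3855, 0.1185]
tool_rot: [0.707, 0.707, -0.0, -0.0]
ft_force: [-0.4, -0.3, 0.3]
grip_width: 0.0861
grip_force: 0.0
```

Call:
send_rows:
  increments: [0,0,0,0,0,0.5,1,0,0,0,0,0,1.2,1,0,0,0,0,0,1.8,1,0,0,0,0,0,1.8,1,0,0,0,0,0,1.8,1,0,0,0,0,0,1.8,1,0,0,0,0,0,1.8,1,0,0,0,0,0,1.8,1,0,0,0,0,0,1.8,1,0,0,0,0,0,1.2,1,0,0,0,0,0,0.5,1,0,0,0,0,0,0,1,0,0,0,0,0,0,1,0,0,0,0,0,0,1]

```text
time: 19.73
position: [0.5443, 0.3852, 0.2776]
tool_rot: [0.707, 0.707, -0.001, -0.0]
ft_force: [0.1, 0.1, -0.2]
grip_width: 0.0873
grip_force: 0.0
```

```bash
python3 -c "
from h import *
S=cam('scene','s4.png'); o=robot.get_obs(); print(o['time'],o['position'],o['grip_width'],o['ft_force'])"
```

```text
19.7833 [0.54432675 0.38520248 0.27736248] 0.08709386519448031 [ 0.69922589 -0.07488523 -0.50534287]
```

View pics/s4.png

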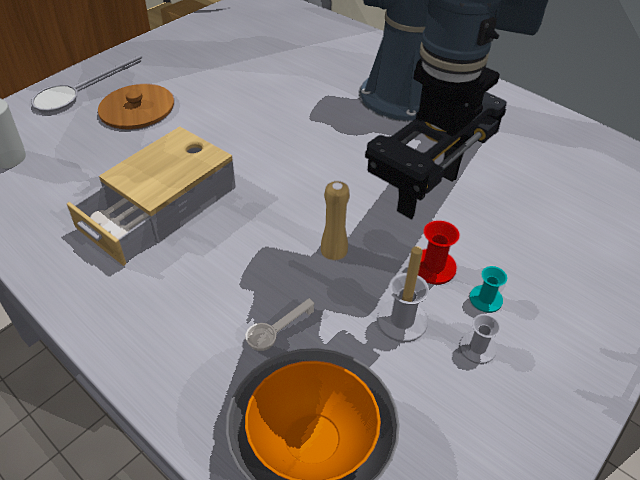

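The dowel is upright in its stand (415,250), the drawer is open (98,232), the pestle and spoon haven't moved, and the gripper is clear.

```bash
python3 -c "
from rig import robot
print(robot.hand_in())"
```

```text
the job is handed in; nothing more can be done
None
```

The catch is released and the drawer is open, the dowel is back upright in its stand, the pestle and spoon were not moved, and the job was handed in at about 20 s.

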